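# Reset a laundry fold gauge to its wide setting with the ball-lock pin

### The arm

A 6-joint arm with a two-finger parallel gripper is mounted at the origin on the work surface. World frame = base frame: x ahead of the robot, y to its left, z up, the work surface at z = 0. Lengths are in m, angles in rad, forces in N, time in s.
With the tool pointing down it reaches from about 0.375 to 0.975 m from the base axis. Payload 3.8 kg.
Tool frame: the origin (TCP) lies on the centre line of the jaws, within the pads' length; the fingertips stand 14 mm ahead of it and the grasp point (between the pads) lies 5 mm behind it; z points along the fingers, y is the line along which they close (so a half turn about z gives the same grasp; the last joint's range is limited). The gripper opens to 85 mm and grips with 20 to 120 N. Pads are 22 mm wide; open, the fingers measure 114 mm over their backs; the gripper's body (76 mm by 85 mm) begins 54 mm behind the grasp point. The pads swing forward as they close: fully open they stand 13 mm farther back than shut.
Start: joints at [-1.207, 0.264, 1.604, -0, 1.274, -0.037], TCP at [0.263, -0.622, 0.245] pointing down, gripper open.
Joint ranges: [-2.63, 2.63], [-0.94, 2.18], [0.31, 2.57], [-1.31, 4.45], [0, 2.66], [-2.55, 2.55]. Speed limits (rad/s): [2.57, 2.57, 3.14, 3.14, 3.14, 3.14].

### API

Orientations are given as a rotation vector (axis times angle).
In Python, from workcell import bot, eyes, spot_in gives the robot as it stands.
- The arm moves only by the tool carry_out, never from a script. Its argument "series" is text: rows parted by semicolons, each of 4 numbers parted by spaces: the shift along the world's x, y, z in m, then the turn about the world's z in degrees. In form: tx ty tz roll; .... A call has 1 to 20 rows; each row shifts and turns the commanded pose from where the row before left it; what a row does not reach is not made up. A row lasts 1/8 s, in which the tool goes at most 62.5 mm and 10.7 degrees, less where a joint would pass 70% of its speed; a pose out of reach is approached as far as the arm can. A call is refused whole if a number of a shift passes 0.0625 or a number of a turn 10.7, either way. A call with a gripper value outside its range is refused whole. "jaw" is the gripper command: -1 is shut, 1 is fully open, values between are in proportion, set as the call begins (left out, the last holds). The fingers move at their own pace and stop on an object; "grip_force" is the grip in N (left out, the last holds). Time passes only in rows, so rows that do not move let the fingers close. It gives the time, the measured TCP pose, the force, the opening and the grip force at its end, in the units of the state.
- bot.read_state(): the state, without advancing time (a new reading comes with each control period).
- eyes.read_camera(name): name is "scene" or "top"; returns (picture, depth): 480x640x3 uint8, blue, green, red; 480x640 float32, m along the optical axis (not along the pixel's ray), 0 where there is no reading.
- eyes.get_calibration(name): a dict with "K" (3x3 intrinsics, pixels), "position" and "rotation" of the camera in the world. Camera axes: x right, y down, z forward; pixel columns grow to the right and rows downward; lengths in m; the calibration is good to about 2 mm. A picture is of the moment at which its call begins. get_calibration takes no time and is no camera call.
- bot.finish_job(): hands the job in; it is judged then, once.
Trained networks look in the newest picture that a camera, given by its name, has taken for a name from the list of things; names that differ only in an ending like _2 or _b are one class to them, and where a whole thing is asked for, a point or a joint stands for the part that bears it (a point fixed in the world has none). Each returns a list of dicts, best first, with "score" (0 to 1); they miss things now and then, are a little off and sometimes report something else, mostly with a low value. They report only what shows in the picture. A call takes as long as a camera call. They do not tell look-alikes from the thing itself.
- spot_in(camera, target): "rect" ([centre column, centre row, width, height] in pixels, round what is visible of it).
The state is a dict: "time": time; "q": joint angles; "joint_vel": joint speeds; "joint_torque": joint torques, N m; "tool_pos": TCP position; "tcp_rot": TCP orientation; "wrist_force": force on the tool from outside, world axes, zero at the start; "torque": the same for the moment, N m; "width": opening from 0.0 (shut) to 1.0 (fully open); "grip_force": force on a finger pad.
Only numpy, scipy, OpenCV 4.12 (cv2) and the standard library are available. Lean on these libraries where they do the work, as an engineer would, in place of code of your own. Each camera call takes 0.05 s, during which the arm holds its last target. There are 200 camera calls.

### The job

The towel-folding gauge on the laundry table is pinned at its narrow setting: pull the red ball-lock pin up out of the rail, slide the blue bar out to the wide setting, feel for the rail's hidden second hole, and push the pin straight down through bar and rail until its flange sits on the bar and it has clicked home, then let go of it. Work by feel and never force the pin against the gauge: keep the push or pull on it below about 30 N (a 3 kg weight). Leave the bottle, the jar and the cup standing where they are.

Things in the scene. Friction and masses are not known exactly. Their poses are not given: they have to be found in the camera images.
- rail: Fixed aluminium channel of the fold gauge; place and turn vary. Origin on the table at its middle; z up, +y: the way the blue bar slides out, x across it. Side walls: outer faces x = +-28 mm, tops z = 55. Between them a flat 10 mm steel floor plate, top z = 40, empty below. Its narrow hole (13.2 mm wide, red marks) is at x = 0, y = -35. White fence at y = -121: 140 mm across, 74 high.
- wide_mark (a point): Point on the rail floor's top at the middle of the green marks (30 mm long), at rail x = 0, y = +35 mm, z = 40. The rail's wide hole (13.2 mm, right through the floor) is centred on x = 0 somewhere within 15 mm of this point, along y: it differs from gauge to gauge, is not measured and is hidden under the bar, so feel for it with the pin's nose.
- bar (a joint): How far (m) the blue bar is slid out along the rail's +y. 0: its hole is over the rail's narrow hole (start); 0.055 to 0.085: over the wide hole, wherever that is; end stops at -0.004 and 0.105. It slides against about 3 N of friction and stays where left.
- bar_hole (a point): Centre of the top mouth of the 13.2 mm hole through the blue bar, 62 mm above the table; z up, y along the bar. The bar is 36 mm wide, 16 mm thick (46 to 62 mm above the table), from 50 mm behind the hole (-y) to 130 mm ahead; a white fence 140 mm across and 12 thick, its top 72 mm above the table, stands 136 mm ahead of the hole.
- pin: Loose 110 g ball-lock pin, upright in bar and rail at the start. Origin: centre of the underside of its steel flange (24 mm wide, 5 thick), which rests on the bar's top when home (62 mm above the table); z up the pin. Above the flange a 4 mm neck, then the red round handle, 24 mm wide, 9 to 48 mm above the origin (button to 51). Below it the 12 mm shank, to -43 mm.
- pin_tip (a point): Flat end, 10 mm wide, of the pin's short conical nose, 46 mm below the flange's underside; the cone widens to the 12 mm shank over 3 mm. Pin raised over 24 mm from home: the tip is clear of the rail's floor but still in the bar, so the pin can drag the bar along. Tip on the floor beside a hole: the flange's underside is 86 mm above the table.
- pin_balls (a point): Point on the pin's axis level with its two brass spring balls, 35.8 mm below the flange's underside. They stand 1.9 mm out of the shank. With the pin home they sit just below the rail's floor and hold it: 10 to 15 N pulls it up through the floor plate, and about as much pushes it down past the floor's (or the bar's) upper edge.
- bottle: White detergent bottle with blue cap and green label, 68 mm in diameter, 170 mm tall, standing; origin at the centre of its underside. Leave alone.
- jar: Clear jar with orange lid, 68 mm in diameter, 85 mm tall, standing; origin at the centre of its underside. Leave alone.
- cup: Blue plastic measuring cup, 72 mm in diameter at its rim, 70 mm tall, standing; origin at the centre of its underside. Leave alone.
Mind the look-alikes: they are no part of the job. Of the things that look like the pin, the largest one is meant.

How it is judged:
By the outcome, as a careful person would: the job done as asked, in the order asked, and still so for the second after the job is handed in, with the robot touching nothing.
It also fails if it takes over 61 s, if anything falls off the work surface, if the arm or the gripper's body presses on something with over 40 N, if the wrist force passes 120 N, or if a joint passes its speed limit or range.

## Working session

There is one attempt and no reset: what is moved stays moved. The work goes in short steps, Python scripts to look and compute and a tool call to move; the robot and the scene stay as the last step left them, time stands still between calls to the robot, and variables do not carry over. Pictures are saved under pics/ and viewed, at most 10 in all, crops included, and the job is handed in when it is done.

Besides the shell and the picture viewer there is one more tool, called after ">>>" by a JSON object that holds its "op" and its "data", one argument or row to a line. carry_out: Moves the arm, as the interface text tells. Its arguments: {"type":"object","properties":{"series":{"type":"string"},"jaw":{"type":"number"},"grip_force":{"type":"number"}},"required":["series"]}

```bash
mkdir -p pics; cat > h.py <<'E'
import numpy as np, cv2
from workcell import bot, eyes, spot_in
def pt(cam,d,u,v,z=None):
    c=eyes.get_calibration(cam);K=np.array(c["K"]);R=np.array(c["rotation"])
    if R.shape!=(3,3): R=cv2.Rodrigues(R)[0]
    r=R@np.linalg.inv(K)@[u,v,1.];p=np.array(c["position"])
    s=(z-p[2])/r[2] if z is not None else d[int(round(v)),int(round(u))]
    return p+s*r
E
python3 - <<'E'
from h import *
for n in("scene","top"):
    p,d=eyes.read_camera(n);cv2.imwrite(f"pics/{n}1.png",p);np.save(n+".npy",d)
    print(n,eyes.get_calibration(n))
    for t in("pin","bar","rail","bottle","jar","cup"):
        print(t,[(round(x["score"],2),np.round(x["rect"]).tolist()) for x in spot_in(n,t)[:4]])
print(bot.read_state())
E
```

```text
scene {'K': array([[562.74940411,   0.        , 329.7324437 ],
       [  0.        , 562.74940411, 238.73892102],
       [  0.        ,   0.        ,   1.        ]]), 'position': array([1.10015869, 0.17223854, 0.70706449]), 'rotation': array([-1.51738621, -2.13497816,  0.81927029])}
pin [(0.84, [331.0, 180.0, 12.0, 31.0]), (0.74, [316.0, 203.0, 18.0, 30.0]), (0.71, [275.0, 296.0, 48.0, 73.0]), (0.7, [366.0, 176.0, 11.0, 34.0])]
bar [(0.65, [348.0, 237.0, 130.0, 82.0])]
rail [(0.76, [329.0, 225.0, 167.0, 116.0]), (0.68, [319.0, 201.0, 16.0, 29.0])]
bottle [(0.77, [192.0, 182.0, 50.0, 94.0])]
jar [(0.93, [274.0, 295.0, 47.0, 71.0])]
cup [(0.76, [376.0, 314.0, 51.0, 69.0]), (0.56, [348.0, 238.0, 131.0, 87.0])]
top {'K': array([[566.12340627,   0.        , 327.62762025],
       [  0.        , 566.12340627, 238.15387059],
       [  0.        ,   0.        ,   1.        ]]), 'position': array([ 0.51804261, -0.06528368,  1.00533652]), 'rotation': array([-2.22779294,  2.16453126, -0.05513431])}
pin [(0.51, [329.0, 267.0, 15.0, 16.0]), (0.46, [300.0, 342.0, 12.0, 15.0])]
bar [(0.75, [300.0, 2
[... 164 characters left out ...]
9.0, 264.0, 16.0, 13.0])]
{'time': 0.7, 'q': array([-1.20690719e+00,  2.63852779e-01,  1.60398595e+00, -7.75093550e-06,
        1.27369005e+00, -3.68941601e-02]), 'joint_vel': array([ 0.00122775, -0.00051089,  0.000834  , -0.00092716,  0.00104928,
        0.0004328 ]), 'joint_torque': array([-4.46919216e-05, -5.14843476e+01, -3.67610049e+01, -1.44906435e-04,
        5.17805765e-04,  8.49424680e-06]), 'tool_pos': array([ 0.26334589, -0.62151537,  0.24531918]), 'tcp_rot': array([3.07866162e+00, 6.25334646e-01, 4.84686705e-06]), 'wrist_force': array([-0.90347164,  0.65025997, -0.08473202]), 'torque': array([ 0.01814822, -0.02378055, -0.06853397]), 'grip_force': 0.0, 'width': 1.0002112791198867}
```

View pics/top1.png

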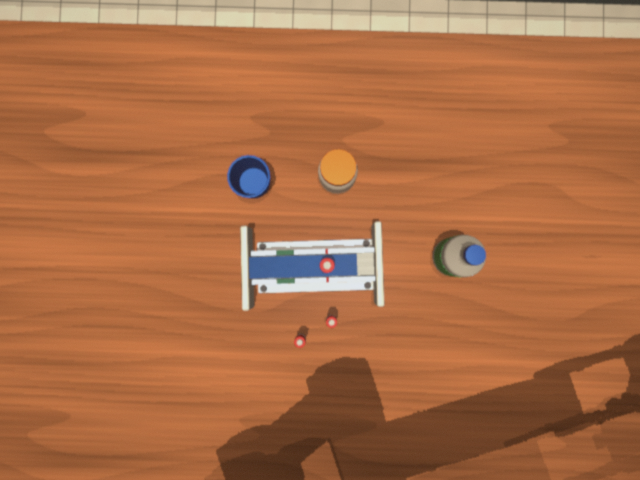

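View pics/scene1.png

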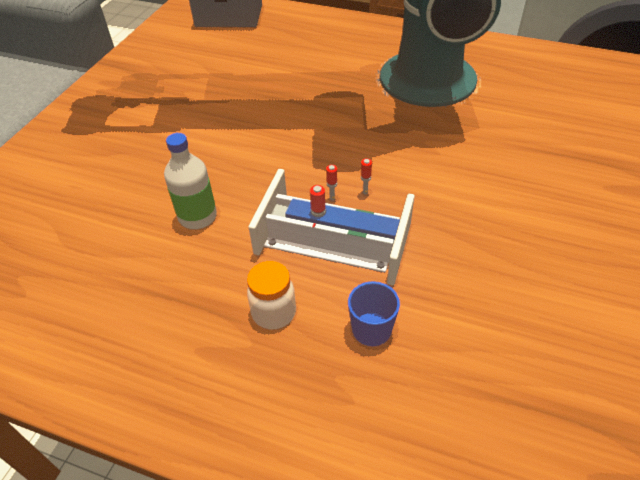

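Candidates for the pin: top (327,265), in the bar and the largest; (332,322) and (300,342), small ones standing on the table. In the scene view these are (317,200), (331,180) and (366,176). I choose the one in the bar and check it in a crop. The bottle is at (461,257), the jar at (338,171) and the cup at (249,177).

```bash
python3 - <<'E'
from h import *
p=cv2.imread("pics/top1.png");d=np.load("top.npy")
cv2.imwrite("pics/crop1.png",cv2.resize(p[210:360,230:400],None,fx=4,fy=4,interpolation=cv2.INTER_CUBIC))
h=cv2.cvtColor(p,cv2.COLOR_BGR2HSV)
red=(((h[...,0]<6)|(h[...,0]>172))&(h[...,1]>170)&(h[...,2]>120)).astype(np.uint8)
n,l,s,c=cv2.connectedComponentsWithStats(red)
for i in range(1,n):
    if s[i,4]>15: print("red",s[i],c[i])
m=np.zeros_like(red);m[240:290,245:365]=1
blue=((h[...,0]>100)&(h[...,0]<125)&(h[...,1]>120)).astype(np.uint8)*m
r=cv2.minAreaRect(cv2.findNonZero(blue));print(r)
B=cv2.boxPoints(r);print([np.round(pt("top",d,*b,z=.062),4).tolist() for b in B])
# fence tops
for x0,x1,z in((238,252,.072),(372,386,.074)):
    mm=np.zeros_like(red);hh=(h[...,1]<60)&(h[...,2]>150);mm[215:320,x0:x1]=hh[215:320,x0:x1]
    r=cv2.minAreaRect(cv2.findNonZero(mm));print(r,[np.round(pt("top",d,*b,z=z),4).tolist() for b in [r[0],*cv2.boxPoints(r)]])
for u,v in((327,265),(332,322),(300,342),(338,171),(461,257),(249,180),(285,266)): print(u,v,np.round(pt("top",d,u,v),4))
# points by depth: red tops of the pins, scene and top
for n2 in("top","scene"):
    p=cv2.imread(f"pics/{n2}1.png");dd=np.load(n2+".npy");hh=cv2.cvtColor(p,cv2.COLOR_BGR2HSV)
    w=np.argwhere(((hh[...,0]<6)|(hh[...,0]>172))&(hh[...,1]>150))
    P=np.array([pt(n2,dd,b,a) for a,b in w]);P=P[(P[:,2]>.068)&(P[:,2]<.13)&(abs(P[:,0]-.47)<.15)]
    print(n2,len(P),np.round(np.c_[P.min(0),P.max(0),np.median(P,0)].T,4).tolist())
E
```

```text
red [294 336  11  12  39] [299.28205128 340.64102564]
((302.4696960449219, 265.6217346191406), (19.81580924987793, 105.59242248535156), 88.02507019042969)
[[0.529, 0.0644, 0.062], [0.5401, -0.1111, 0.062], [0.5072, -0.1131, 0.062], [0.4961, 0.0621, 0.062]]
((246.0, 267.5), (83.0, 10.0), 90.0) [[0.5123, 0.0679, 0.072], [0.5805, 0.0787, 0.072], [0.581, 0.0622, 0.072], [0.4446, 0.0573, 0.072], [0.4442, 0.0737, 0.072]]
((376.5203857421875, 263.5707092285156), (83.19695281982422, 10.850225448608398), 87.95458984375) [[0.525, -0.1465, 0.074], [0.5928, -0.1335, 0.074], [0.594, -0.1513, 0.074], [0.4576, -0.1595, 0.074], [0.4565, -0.1417, 0.074]]
327 265 [ 0.5202 -0.0652  0.1141]
332 322 [ 0.4276 -0.0761  0.0754]
300 342 [ 0.3935 -0.0248  0.074 ]
338 171 [ 0.6742 -0.0788  0.0865]
461 257 [ 0.5382 -0.2698  0.1391]
249 180 [0.6676 0.078  0.0034]
285 266 [0.5166 0.0043 0.0658]
top 166 [[0.3852, -0.0827, 0.0683], [0.5298, -0.0149, 0.1129], [0.4299, -0.065, 0.0739]]
scene 400 [[0.3849, -0.0847, 0.0681], [0.5334, -0.0143, 0.112], [0.5261, -0.0612, 0.0887]]
```

View pics/crop1.png

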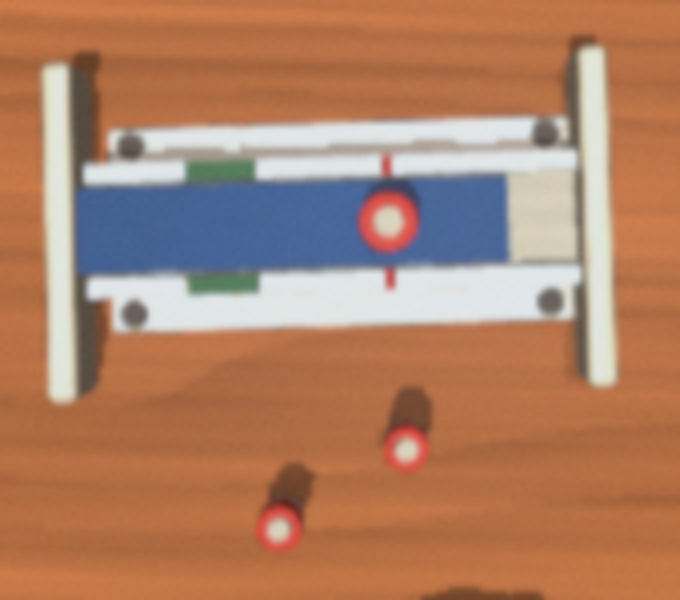

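Crop: the pin in the bar, crop (388,222) which is full image (327,265.5), has the largest head. The two smaller pins at crop (406,450) and (280,527) stand on the table. The rail points along about (-0.062, 0.998), and the pin is at about (0.520, -0.065). I'll move above it.

>>> {"op": "carry_out", "data": {
  "series": "0.016 0.035 0 -1.2;0.016 0.035 0 -1.2;0.016 0.035 0 -1.2;0.016 0.035 0 -1.2;0.016 0.035 0 -1.2;0.016 0.035 0 -1.2;0.016 0.035 0 -1.2;0.016 0.035 0 -1.2;0.016 0.035 0 -1.2;0.016 0.035 0 -1.2;0.016 0.035 0 -1.2;0.016 0.035 0 -1.2;0.016 0.035 0 -1.2;0.016 0.035 0 -1.2;0.016 0.035 0 -1.3;0.016 0.032 0 -1.3;0 0 0 0;0 0 0 0",
  "jaw": 1,
  "grip_force": 20
}}

```text
time: 2.95
tool_pos: [0.5191, -0.0647, 0.2453]
tcp_rot: [3.14, 0.099, -0.0]
wrist_force: [0.4, 0.1, -0.3]
width: 0.998
grip_force: 0.0
```

```bash
python3 - <<'E'
from h import *
s=bot.read_state();print(s["time"],s["tool_pos"],s["tcp_rot"],s["wrist_force"],s["torque"])
p=cv2.imread("pics/scene1.png");d=np.load("scene.npy");h=cv2.cvtColor(p,cv2.COLOR_BGR2HSV)
# pin handle button by triangulation with scene
c=p[170:230,290:345];g=((h[...,1]<80)&(h[...,2]>150));b=g[182:195,308:326];w=np.argwhere(b)+[182,308];print(len(w),w.mean(0))
print(pt("scene",d,w.mean(0)[1],w.mean(0)[0],z=.113))
w=np.argwhere(((h[...,0]<6)|(h[...,0]>172))&(h[...,1]>120));w=w[(abs(w[:,1]-317)<14)&(abs(w[:,0]-200)<20)]
P=np.array([pt("scene",d,b,a) for a,b in w]);P=P[(P[:,2]>.075)&(P[:,2]<.105)]
from scipy.optimize import least_squares
f=least_squares(lambda q:np.hypot(P[:,0]-q[0],P[:,1]-q[1])-.012,[.52,-.065],loss="soft_l1",f_scale=.002);print(f.x,len(P))
E
```

```text
2.95 [ 0.51913146 -0.0647111   0.24527713] [ 3.13954062e+00  9.89296493e-02 -4.69318013e-04] [ 0.41715549  0.08057854 -0.25641844] [ 0.0117739  -0.04804606 -0.03612059]
33 [188.42424242 317.03030303]
[ 0.5209017 -0.0643168  0.113    ]
[ 0.51928286 -0.06541585] 191
```

>>> {"op": "carry_out", "data": {
  "series": "0.001 0 -0.03 0;0 0 -0.03 0;0 0 -0.03 0;0 0 -0.03 0;0 0 -0.02 0;0 0 -0.012 0;0 0 -0.008 0;0 0 0 0"
}}

```text
time: 3.95
tool_pos: [0.5202, -0.0648, 0.0852]
tcp_rot: [-3.14, -0.097, 0.001]
wrist_force: [-0.1, 0.4, 0.6]
width: 1.003
grip_force: 0.0
```

>>> {"op": "carry_out", "data": {
  "series": "0 0 0 0;0 0 0 0;0 0 0 0;0 0 0 0;0 0 0 0;0 0 0 0",
  "jaw": -1,
  "grip_force": 20
}}

```text
time: 4.7
tool_pos: [0.5206, -0.0645, 0.0857]
tcp_rot: [3.14, 0.098, 0.001]
wrist_force: [-0.0, 0.1, 3.7]
width: 0.275
grip_force: 21.8
```

>>> {"op": "carry_out", "data": {
  "series": "0 0 0 0;0 0 0 0;0 0 0.001 0;0 0 0.001 0",
  "grip_force": 60
}}

```text
time: 5.2
tool_pos: [0.52, -0.0645, 0.0866]
tcp_rot: [-3.14, -0.098, 0.001]
wrist_force: [0.5, -0.2, -2.2]
width: 0.266
grip_force: 58.7
```

>>> {"op": "carry_out", "data": {
  "series": "0 0 0.001 0;0 0 0.001 0;0 0 0.001 0;0 0 0.001 0"
}}

```text
time: 5.7
tool_pos: [0.52, -0.0646, 0.0911]
tcp_rot: [-3.14, -0.098, 0.002]
wrist_force: [1.9, -0.6, -2.7]
width: 0.263
grip_force: 59.6
```

>>> {"op": "carry_out", "data": {
  "series": "0 0 0.002 0;0 0 0.002 0;0 0 0.002 0;0 0 0.001 0;0 0 0.001 0;0 0 0.001 0;0 0 0.001 0;0 0 0.001 0"
}}

```text
time: 6.7
tool_pos: [0.5203, -0.0644, 0.102]
tcp_rot: [-3.14, -0.098, -0.0]
wrist_force: [0.6, -0.9, -1.1]
width: 0.267
grip_force: 60.4
```

>>> {"op": "carry_out", "data": {
  "series": "0 0 0.001 0;0 0 0.001 0;0 0 0.001 0;0 0 0.001 0;0 0 0.001 0;0 0 0.001 0;0 0 0.001 0;0 0 0.001 0;0 0 0.001 0;0 0 0 0"
}}

```text
time: 7.95
tool_pos: [0.5206, -0.0646, 0.1117]
tcp_rot: [3.14, 0.098, 0.001]
wrist_force: [0.2, -0.9, 1.2]
width: 0.263
grip_force: 60.0
```

```bash
python3 - <<'E'
from h import *
p,d=eyes.read_camera("scene");cv2.imwrite("pics/s2.png",cv2.resize(p[120:290,220:430],None,fx=3.5,fy=3.5))
E
```

```text
(no output)
```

View pics/s2.png

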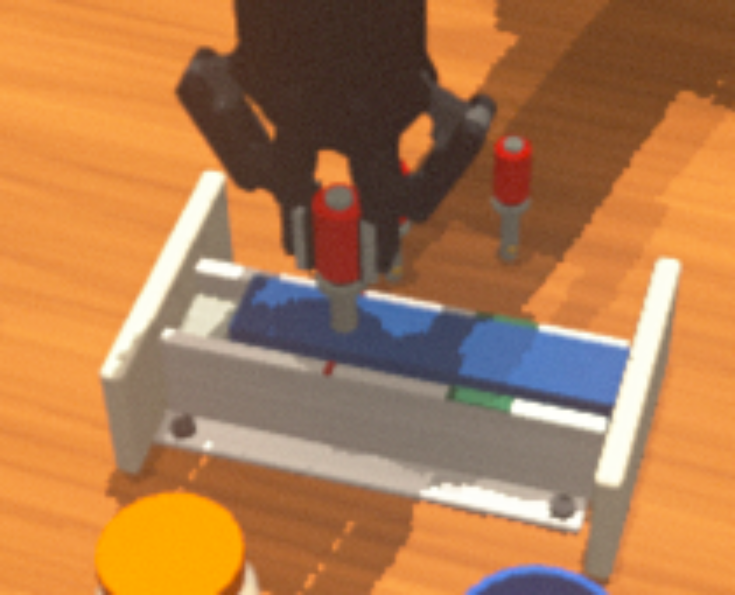

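The pin (crop 338,240) is raised with its shank still in the bar, and the gauge is unmoved. I'll drag the bar out along (-0.062, 0.998).

>>> {"op": "carry_out", "data": {
  "series": "0 0.001 0 0;-0.0002 0.002 0 0;-0.0003 0.003 0 0;-0.0003 0.004 0 0;-0.0002 0.004 0 0;0 0 0 0"
}}

```text
time: 8.75
tool_pos: [0.5194, -0.0498, 0.1113]
tcp_rot: [-3.139, -0.098, -0.0]
wrist_force: [0.2, -1.3, -0.2]
width: 0.269
grip_force: 60.1
```

>>> {"op": "carry_out", "data": {
  "series": "-0.0003 0.005 0 0;-0.0003 0.005 0 0;-0.0003 0.005 0 0;-0.0003 0.005 0 0;-0.0003 0.005 0 0;-0.0003 0.005 0 0;-0.0003 0.005 0 0;-0.0002 0.003 0 0;0 0 0 0;0 0 0 0"
}}

```text
time: 10.0
tool_pos: [0.517, -0.0121, 0.1112]
tcp_rot: [-3.139, -0.097, 0.0]
wrist_force: [1.6, -0.9, 1.0]
width: 0.263
grip_force: 60.2
```

```bash
python3 - <<'E'
from h import *
p,d=eyes.read_camera("scene");cv2.imwrite("pics/s3.png",cv2.resize(p[120:310,220:450],None,fx=3.2,fy=3.2))
E
```

```text
(no output)
```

View pics/s3.png

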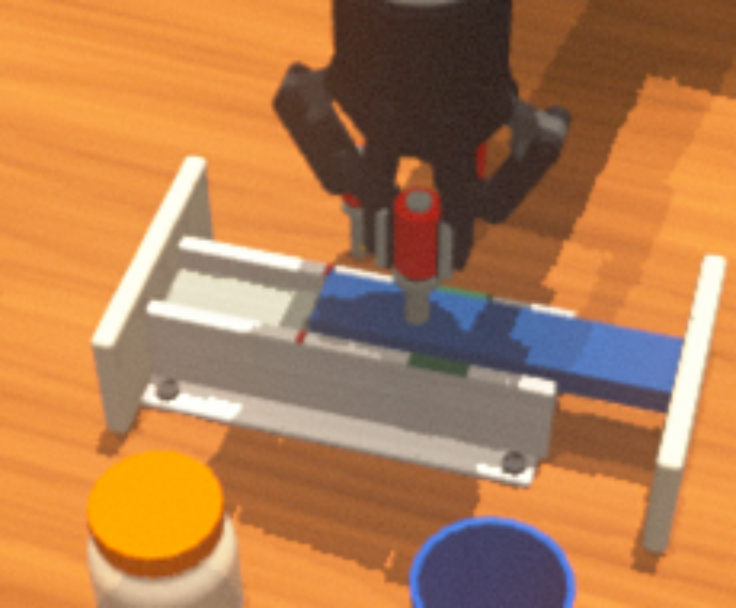

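The bar followed the pin. The pin (crop 417,235) now stands at the near end of the green marks (crop 440,330). I'll lower it to feel for the floor.

>>> {"op": "carry_out", "data": {
  "series": "0 0 -0.001 0;0 0 -0.0005 0;0 0 -0.0005 0;0 0 0 0"
}}

```text
time: 10.55
tool_pos: [0.5173, -0.0124, 0.1097]
tcp_rot: [-3.14, -0.097, -0.001]
wrist_force: [-0.0, 1.1, 4.6]
width: 0.26
grip_force: 60.6
```

>>> {"op": "carry_out", "data": {
  "series": "0 0 -0.0005 0;0 0 -0.0005 0;0 0 0 0"
}}

```text
time: 10.92
tool_pos: [0.5175, -0.0124, 0.1096]
tcp_rot: [-3.14, -0.098, -0.001]
wrist_force: [-2.1, 0.0, 10.1]
width: 0.265
grip_force: 61.2
```

Floor contact at TCP z of about 0.1097, with a 10 N press. I'll drag and feel.

>>> {"op": "carry_out", "data": {
  "series": "0 0.001 0 0;0 0.001 0 0;-0.0002 0.001 0 0;0 0 0 0"
}}

```text
time: 11.42
tool_pos: [0.5175, -0.0114, 0.1096]
tcp_rot: [3.136, 0.099, 0.002]
wrist_force: [-1.7, -5.2, 9.5]
width: 0.265
grip_force: 61.3
```

>>> {"op": "carry_out", "data": {
  "series": "0 0.001 0 0;0 0.001 0 0;-0.0002 0.001 0 0;0 0 0 0"
}}

```text
time: 11.92
tool_pos: [0.5177, -0.0087, 0.1096]
tcp_rot: [3.136, 0.1, 0.003]
wrist_force: [0.1, -7.1, 8.3]
width: 0.265
grip_force: 61.2
```

>>> {"op": "carry_out", "data": {
  "series": "-0.0001 0.001 0 0;0 0.001 0 0;-0.0002 0.001 0 0;0 0 0 0"
}}

```text
time: 12.42
tool_pos: [0.5176, -0.0055, 0.1097]
tcp_rot: [3.136, 0.099, 0.004]
wrist_force: [-0.1, -6.6, 6.5]
width: 0.266
grip_force: 61.0
```

>>> {"op": "carry_out", "data": {
  "series": "-0.0001 0.001 0 0;0 0.001 0 0;-0.0002 0.001 0 0;0 0 0 0"
}}

```text
time: 12.92
tool_pos: [0.5173, -0.0025, 0.1097]
tcp_rot: [3.136, 0.099, 0.004]
wrist_force: [-0.5, -6.4, 6.1]
width: 0.269
grip_force: 61.2
```

>>> {"op": "carry_out", "data": {
  "series": "-0.0002 0.001 -0.0002 0;-0.0001 0.001 0 0;-0.0002 0.001 0 0;0 0 0 0"
}}

```text
time: 13.42
tool_pos: [0.5171, 0.0003, 0.1096]
tcp_rot: [3.136, 0.099, 0.005]
wrist_force: [-0.1, -6.2, 7.4]
width: 0.267
grip_force: 61.3
```

>>> {"op": "carry_out", "data": {
  "series": "-0.0001 0.001 0 0;-0.0001 0.001 0 0;-0.0002 0.001 0 0;0 0 0 0"
}}

```text
time: 13.92
tool_pos: [0.5167, 0.0033, 0.1096]
tcp_rot: [3.136, 0.1, 0.005]
wrist_force: [0.4, -6.8, 6.2]
width: 0.269
grip_force: 61.1
```

>>> {"op": "carry_out", "data": {
  "series": "-0.0001 0.001 -0.0002 0;-0.0001 0.001 0 0;-0.0002 0.001 0 0;0 0 0 0"
}}

```text
time: 14.42
tool_pos: [0.5162, 0.0066, 0.109]
tcp_rot: [3.136, 0.099, 0.005]
wrist_force: [1.5, -4.8, 1.4]
width: 0.264
grip_force: 60.5
```

>>> {"op": "carry_out", "data": {
  "series": "-0.0001 0.001 0 0;-0.0001 0.001 0 0;-0.0001 0.001 0 0;0 0 0 0"
}}

```text
time: 14.92
tool_pos: [0.5153, 0.0099, 0.108]
tcp_rot: [3.136, 0.1, 0.003]
wrist_force: [2.9, -7.4, 0.8]
width: 0.266
grip_force: 60.4
```

It dropped, so the nose is at the hole (y of about 0.008). I'll lower gently.

>>> {"op": "carry_out", "data": {
  "series": "0.0004 0 -0.0005 0;0 0 -0.0005 0;0 0 0 0"
}}

```text
time: 15.3
tool_pos: [0.5156, 0.0099, 0.1073]
tcp_rot: [3.137, 0.1, 0.003]
wrist_force: [2.6, -8.4, 2.3]
width: 0.271
grip_force: 60.7
```

>>> {"op": "carry_out", "data": {
  "series": "0.0003 -0.0005 -0.0005 0;0 -0.0003 -0.0005 0;0 0 0 0"
}}

```text
time: 15.68
tool_pos: [0.5158, 0.0097, 0.1063]
tcp_rot: [3.138, 0.099, 0.002]
wrist_force: [1.2, -4.8, 3.0]
width: 0.265
grip_force: 61.0
```

>>> {"op": "carry_out", "data": {
  "series": "0.0002 -0.0004 -0.0005 0;0 -0.0002 -0.0005 0;0 0 -0.001 0;0 0 0 0"
}}

```text
time: 16.18
tool_pos: [0.5158, 0.0091, 0.1038]
tcp_rot: [3.138, 0.099, 0.001]
wrist_force: [2.4, -5.3, -0.4]
width: 0.263
grip_force: 60.4
```

>>> {"op": "carry_out", "data": {
  "series": "0.0003 -0.0004 -0.001 0;0 -0.0002 -0.001 0;0 0 -0.001 0;0 0 0 0"
}}

```text
time: 16.68
tool_pos: [0.5161, 0.0089, 0.1013]
tcp_rot: [3.139, 0.098, 0.001]
wrist_force: [1.3, -5.2, 4.1]
width: 0.264
grip_force: 60.8
```

>>> {"op": "carry_out", "data": {
  "series": "0 0 -0.0005 0;0 0 -0.0005 0;0 0 -0.0005 0;0 0 0 0"
}}

```text
time: 17.18
tool_pos: [0.5163, 0.0089, 0.1005]
tcp_rot: [3.139, 0.098, 0.002]
wrist_force: [0.3, -5.5, 7.5]
width: 0.264
grip_force: 61.1
```

Balls meeting the floor's edge. Continue in small steps.

>>> {"op": "carry_out", "data": {
  "series": "0 -0.0004 -0.0005 0;0 0 -0.0005 0;0 0 0 0"
}}

```text
time: 17.55
tool_pos: [0.5159, 0.0087, 0.0985]
tcp_rot: [3.139, 0.098, 0.001]
wrist_force: [0.7, -5.4, 2.6]
width: 0.267
grip_force: 60.7
```

>>> {"op": "carry_out", "data": {
  "series": "0 -0.0003 -0.0005 0;0 0 -0.0005 0;0 0 0 0"
}}

```text
time: 17.92
tool_pos: [0.5158, 0.0087, 0.0973]
tcp_rot: [3.14, 0.098, 0.001]
wrist_force: [1.3, -4.3, 2.1]
width: 0.266
grip_force: 60.6
```

>>> {"op": "carry_out", "data": {
  "series": "0 -0.0002 -0.001 0;0 -0.0002 -0.001 0;0 0 -0.001 0;0 0 -0.001 0;0 0 0 0"
}}

```text
time: 18.55
tool_pos: [0.5158, 0.0086, 0.0932]
tcp_rot: [-3.14, -0.098, -0.0]
wrist_force: [3.0, -1.9, 0.6]
width: 0.262
grip_force: 60.4
```

>>> {"op": "carry_out", "data": {
  "series": "0 0 -0.001 0;0 0 -0.001 0;0 0 -0.001 0;0 0 -0.0005 0;0 0 0 0"
}}

```text
time: 19.18
tool_pos: [0.5155, 0.0084, 0.0888]
tcp_rot: [-3.14, -0.098, -0.0]
wrist_force: [5.7, -2.1, -5.4]
width: 0.262
grip_force: 59.9
```

>>> {"op": "carry_out", "data": {
  "series": "0 0 -0.0005 0;0 0 -0.0005 0;0 0 -0.0005 0;0 0 -0.0005 0;0 0 0 0"
}}

```text
time: 19.8
tool_pos: [0.5157, 0.0085, 0.0878]
tcp_rot: [-3.14, -0.098, -0.0]
wrist_force: [4.3, -1.8, -0.7]
width: 0.266
grip_force: 60.2
```

>>> {"op": "carry_out", "data": {
  "series": "0.0003 0 -0.0005 0;0.0002 0 -0.0005 0;0 0 -0.0005 0;0 0 -0.0005 0;0 0 0 0"
}}

```text
time: 20.42
tool_pos: [0.5159, 0.0084, 0.0859]
tcp_rot: [-3.14, -0.098, 0.001]
wrist_force: [0.6, -1.3, 2.5]
width: 0.263
grip_force: 60.6
```

>>> {"op": "carry_out", "data": {
  "series": "0 0 -0.0005 0;0 0 -0.0005 0;0 0 0 0"
}}

```text
time: 20.8
tool_pos: [0.516, 0.0084, 0.0858]
tcp_rot: [-3.14, -0.098, 0.001]
wrist_force: [-0.5, -1.5, 10.0]
width: 0.267
grip_force: 61.3
```

Flange stop felt at home height (0.0858). One more gentle push to about 16 N, then unload and release.

>>> {"op": "carry_out", "data": {
  "series": "0 0 -0.0005 0;0 0 -0.0004 0;0 0 0 0"
}}

```text
time: 21.18
tool_pos: [0.516, 0.0084, 0.0858]
tcp_rot: [-3.14, -0.098, 0.001]
wrist_force: [-5.4, -2.4, 16.1]
width: 0.264
grip_force: 61.9
```

>>> {"op": "carry_out", "data": {
  "series": "0 0 0.001 0;0 0 0.0008 0;0 0 0 0"
}}

```text
time: 21.55
tool_pos: [0.5159, 0.0084, 0.0859]
tcp_rot: [-3.14, -0.098, 0.001]
wrist_force: [0.3, -1.1, 5.1]
width: 0.265
grip_force: 60.8
```

>>> {"op": "carry_out", "data": {
  "series": "0 0 0 0;0 0 0 0;0 0 0 0;0 0 0 0;0 0 0 0;0 0 0 0",
  "jaw": 1,
  "grip_force": 20
}}

```text
time: 22.3
tool_pos: [0.5161, 0.0084, 0.0858]
tcp_rot: [-3.14, -0.098, 0.0]
wrist_force: [0.6, -0.4, -0.5]
width: 1.0
grip_force: 0.0
```

>>> {"op": "carry_out", "data": {
  "series": "0 0 0.01 0;0 0 0.02 0;0 0 0.03 0;0 0 0.03 0;0 0 0.03 0;0 -0.04 0.03 0;0 -0.05 0.03 0;0 -0.06 0.02 0;0 -0.06 0 0;0 -0.06 0 0;0 0 0 0"
}}

```text
time: 23.68
tool_pos: [0.5156, -0.2648, 0.2862]
tcp_rot: [3.139, 0.089, 0.001]
wrist_force: [0.2, 0.7, 0.3]
width: 1.0
grip_force: 0.0
```

```bash
python3 - <<'E'
from h import *
p,d=eyes.read_camera("scene");cv2.imwrite("pics/s4.png",cv2.resize(p[120:340,170:450],None,fx=2.7,fy=2.7))
w=[x["rect"] for x in spot_in("scene","pin")];print(np.round(w))
h=cv2.cvtColor(p,cv2.COLOR_BGR2HSV)
w=np.argwhere(((h[...,0]<6)|(h[...,0]>172))&(h[...,1]>120))
P=np.array([pt("scene",d,b,a) for a,b in w]);P=P[(abs(P[:,0]-.516)<.025)&(abs(P[:,1]-.0085)<.025)&(P[:,2]>.064)]
print(len(P),P.min(0),P.max(0))
E
```

```text
[[364. 209.  17.  26.]
 [366. 177.  13.  31.]
 [331. 182.  11.  35.]]
323 [ 0.50211919 -0.00193284  0.06624576] [0.52867739 0.01997682 0.11300243]
```

View pics/s4.png

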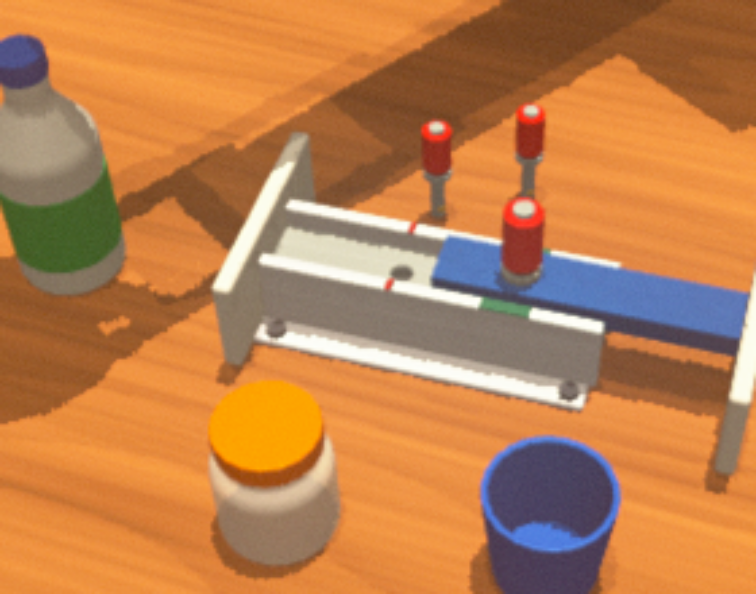

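The pin (crop 522,240) sits with its flange on the bar within the green marks. Its top measures 113 mm, as it should when home. The narrow hole is uncovered at crop (402,272), and the bottle, jar and cup are standing. Handing in.

```bash
python3 -c "
from workcell import bot
print(bot.finish_job())"
```

```text
the job is handed in; nothing more can be done
None
```

The job is handed in at about 24 s of robot time: the bar is at the wide setting, and the pin is home in the second hole, flange on the bar and let go; the highest push read was 16 N, and the bottle, jar and cup were left standing.

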